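Coffee for four: sort the stacked cups onto their saucers

TASK

Coffee for four is about to be poured: sort the cups onto their saucers, the two small cups on the two small saucers and the two large cups on the two large ones, one cup to a saucer. One small cup is still stacked inside a large one and has to come out of it. Stand every cup upright with its foot down in the saucer's well, leave the saucers flat on the worktop, don't tip a cup over, and leave the bean jar and the sugar pot where they are.

Things in the scene. Friction and masses are not known exactly. Their poses are not given: they have to be found in the camera images.
- small_cup_1: Small blue-grey stoneware cup, round, no handle, open: 60 mm tall, side straight and 54 mm across from 24 mm up to the rim (wall 4 mm), narrowing to a flat 44 mm foot; 0.13 kg. Starts stacked in large_cup_1: foot on that cup's ledge, 52 mm up; 32 mm of it stand out above that rim, 3 mm play all round; lifts straight out. Origin: centre of the foot's underside; z: up its axis.
- small_cup_2: Small blue-grey stoneware cup, round, no handle, open: 60 mm tall, side straight and 54 mm across from 24 mm up to the rim (wall 4 mm), narrowing to a flat 44 mm foot; 0.13 kg. Starts alone on the worktop. Origin: centre of the foot's underside; z: up its axis.
- large_cup_1: Large blue-grey stoneware cup, round, no handle, open: 80 mm tall, side straight and 68 mm across from 24 mm up to the rim (wall 4 mm), narrowing to a flat 60 mm foot; inside, 28 mm below the rim, a ledge on which a small cup stacks; 0.28 kg. Starts with small_cup_1 stacked in it. Origin: centre of the foot's underside; z: up its axis.
- large_cup_2: Large blue-grey stoneware cup, round, no handle, open: 80 mm tall, side straight and 68 mm across from 24 mm up to the rim (wall 4 mm), narrowing to a flat 60 mm foot; inside, 28 mm below the rim, a ledge on which a small cup stacks; 0.28 kg. Starts alone and empty. Origin: centre of the foot's underside; z: up its axis.
- small_saucer_1: Small blue-grey stoneware saucer (one of two alike), loose, 108 mm across, 15 mm tall at the rim, flat on the worktop. Central flat sunk well 58 mm across, floor 5 mm above the underside, ringed by a step 3 mm high; fits a small cup's foot (7 mm to spare all round), not a large one's. Origin: centre of the underside; z up.
- small_saucer_2: Small blue-grey stoneware saucer (one of two alike), loose, 108 mm across, 15 mm tall at the rim, flat on the worktop. Central flat sunk well 58 mm across, floor 5 mm above the underside, ringed by a step 3 mm high; fits a small cup's foot (7 mm to spare all round), not a large one's. Origin: centre of the underside; z up.
- large_saucer_1: Large blue-grey stoneware saucer (one of two alike), loose, 130 mm across, 17 mm tall at the rim, flat on the worktop. Central flat sunk well 74 mm across, floor 5 mm above the underside, ringed by a step 3 mm high; fits a large cup's foot (7 mm to spare all round). Origin: centre of the underside; z up.
- large_saucer_2: Large blue-grey stoneware saucer (one of two alike), loose, 130 mm across, 17 mm tall at the rim, flat on the worktop. Central flat sunk well 74 mm across, floor 5 mm above the underside, ringed by a step 3 mm high; fits a large cup's foot (7 mm to spare all round). Origin: centre of the underside; z up.
- bean_jar: Bystander: clip-top glass jar of dark beans, 78 mm across, 122 mm tall, standing among the cups and saucers. Leave it where it is. (Mind the wrist and forearm here: a wall cabinet hangs behind the front part of the worktop, from 0.45 m above it upwards, filling x > 0.54 m wherever y < 0.09 m.) Origin at the centre of its underside, z up.
- sugar_pot: Bystander: round lidded sugar pot of speckled stone with a wooden lid and a small brass knob, 92 mm across, 76 mm tall, standing behind the work, to the left. Leave it where it is. Origin at the centre of its underside, z up.

How it is judged:
By the outcome, as a careful person would: the job done as asked, in the order asked, and still so for the second after the job is handed in, with the robot touching nothing.
It also fails if it takes over 106 s, if anything falls off the work surface, if the arm or the gripper's body presses on something with over 40 N, if the wrist force passes 120 N, or if a joint passes its speed limit or range.

ROBOT

A 6-joint arm with a two-finger parallel gripper is mounted at the origin on a cart in front of the work surface, level with it; the furniture and walls round the work are solid. World frame = base frame: x ahead of the robot, y to its left, z up, the work surface at z = 0. Lengths are in m, angles in rad, forces in N, time in s.
With the tool pointing down it reaches from about 0.35 to 0.85 m from the base axis. Payload 8.1 kg.
Tool frame: the origin (TCP) lies midway between the tips of the shut fingers; the grasp point (between the pads) lies robot.grip_depth behind it (robot.grip_depth is the distance from the TCP to the grasp point, in m); z points along the fingers, y is the line along which they close (so a half turn about z gives the same grasp; the last joint's range is limited). The gripper opens to 93 mm and grips with 3 to 60 N. Pads are 15 mm wide; open, the fingers measure 128 mm over their backs; the gripper's body (75 mm by 188 mm) begins 65 mm behind the grasp point.
Start: joints at [-1.297, 0.13, 1.488, -0, 1.523, -0.085], TCP at [0.211, -0.562, 0.219] pointing down, gripper open.
Joint ranges: [-2.96, 2.96], [-0.89, 2.26], [0.02, 2.5], [-1.34, 4.48], [0, 2.73], [-2.66, 2.66]. Speed limits (rad/s): [2.39, 2.39, 2.79, 3.14, 3.14, 3.14].

INTERFACE

Orientations are given as a rotation vector (axis times angle).
In Python, from plant import robot gives the robot as it stands.
- The arm moves only by the tool carry_out, never from a script. Its argument "rows" is a list of rows, each a list of 6 numbers: the shift along the tool's x, y, z in m, then the turn, a rotation vector about the tool's x, y, z in degrees. A call has 1 to 12 rows; each row is the pose to reach, as a shift and turn from the pose commanded when the call began, along the tool's axes at that moment; what a row does not reach only later rows make up. A row lasts 1/8 s, in which the tool goes at most 62.5 mm and 10.7 degrees, less where a joint would pass 70% of its speed; a pose out of reach is approached as far as the arm can. A call with a gripper value outside its range is refused whole. "jaw" is the closure in counts, from 0 (fully open) to 255 (shut), set as the call begins (left out, the last holds). The fingers move at their own pace and stop on an object; "force" is the grip in N (left out, the last holds). Time passes only in rows, so rows that repeat a pose let the fingers close. It gives the time, the measured TCP pose, the force, the opening and the grip force at its end, in the units of the state.
- robot.read_state(): the state, without advancing time (a new reading comes with each control period).
- robot.read_camera(name): name is "side" or "top"; returns the picture (480x640x3 uint8, red, green, blue); there is no depth.
- robot.camera_model(name): a dict with "fx", "fy", "cx", "cy" (pixels), "dist" ([k1, k2, p1, p2, k3] as OpenCV has them; the pictures are not rectified), "R" (3x3) and "t" (3): a world point X has camera coordinates R X + t. Camera axes: x right, y down, z forward; pixel columns grow to the right and rows downward; lengths in m; the calibration is good to about 2 mm. A picture is of the moment at which its call begins. camera_model takes no time and is no camera call.
- robot.close_job(): hands the job in; it is judged then, once.
Trained networks look in the newest picture that a camera, given by its name, has taken for a name from the list of things; names that differ only in an ending like _2 or _b are one class to them, and where a whole thing is asked for, a point or a joint stands for the part that bears it (a point fixed in the world has none). Each returns a list of dicts, best first, with "conf" (0 to 1); they miss things now and then, are a little off and sometimes report something else, mostly with a low value. They report only what shows in the picture. A call takes as long as a camera call.
- robot.outline_of(camera, target): "pixels" (480x640 bool, what is visible of it) and "pixel" ([column, row] in pixels, amid what is visible of it).
The state is a dict: "t": time; "q": joint angles; "dq": joint speeds; "joint_torque": joint torques, N m; "tool_pos": TCP position; "orientation": TCP orientation; "force": force on the tool from outside, world axes, zero at the start; "wrist_torque": the same for the moment, N m; "opening": finger opening in m; "gripper_force": force on a finger pad.
Only numpy, scipy, OpenCV 4.12 (cv2) and the standard library are available. Lean on these libraries where they do the work, as an engineer would, in place of code of your own. Each camera call takes 0.05 s, during which the arm holds its last target. There are 200 camera calls.

## Working session

There is one attempt and no reset: what is moved stays moved. The work goes in short steps, Python scripts to look and compute and a tool call to move; the robot and the scene stay as the last step left them, time stands still between calls to the robot, and variables do not carry over. Pictures are saved under pics/ and viewed, at most 14 in all, crops included, and the job is handed in when it is done.

Besides the shell and the picture viewer there is one more tool, called by a JSON object that holds its "api" and its "payload". carry_out: Moves the arm, as the interface text tells. Its arguments: {"type":"object","properties":{"rows":{"type":"array"},"jaw":{"type":"number"},"force":{"type":"number"}},"required":["rows"]}

```bash
ls; mkdir -p pics
python3 - <<'E'
from plant import robot
import cv2,numpy as np
for c in("top","side"):
    im=robot.read_camera(c); cv2.imwrite(f"pics/{c}0.png",im[...,::-1])
    m=robot.camera_model(c); print(c,{k:np.round(v,4).tolist() for k,v in m.items()})
s=robot.read_state(); print(s, robot.grip_depth)
E
```

```text
pics
top {'fx': 587.1204, 'fy': 587.1204, 'cx': 321.9714, 'cy': 240.5307, 'dist': [-0.0688, 0.0, 0.0, 0.0, 0.0], 'R': [[-0.0259, -0.9996, 0.0143], [-0.9966, 0.0247, -0.0792], [0.0788, -0.0163, -0.9968]], 't': [-0.0398, 0.5446, 1.5231]}
side {'fx': 503.865, 'fy': 503.865, 'cx': 320.9352, 'cy': 243.3081, 'dist': [0.0484, 0.0, 0.0, 0.0, 0.0], 'R': [[-0.9999, 0.0003, 0.0129], [-0.0108, 0.5257, -0.8506], [-0.0071, -0.8507, -0.5256]], 't': [0.5393, 0.0812, 1.1542]}
{'t': 0.1, 'q': array([-1.29741024e+00,  1.31108289e-01,  1.48919005e+00, -1.90509750e-05,
        1.52299756e+00, -8.53877419e-02]), 'dq': array([-0.00029055, -0.00303521, -0.00269374, -0.00095646,  0.00189405,
       -0.0004425 ]), 'joint_torque': array([ 1.07486623e-03, -5.61340857e+01, -4.93094087e+01,  7.69911613e-02,
        2.91781680e-02, -1.97297538e-05]), 'tool_pos': array([ 0.2105545 , -0.56128111,  0.21766802]), 'orientation': array([-3.08951333e+00, -5.60242129e-01,  2.80726458e-04]), 'force': array([ 0.17669465,  1.10949812, -0.21413316]), 'wrist_torque': array([-0.00879102, -0.0175958 , -0.03225694]), 'gripper_force': 0.0, 'opening': 0.09310512904217381} 0.0188
```

View pics/top0.png

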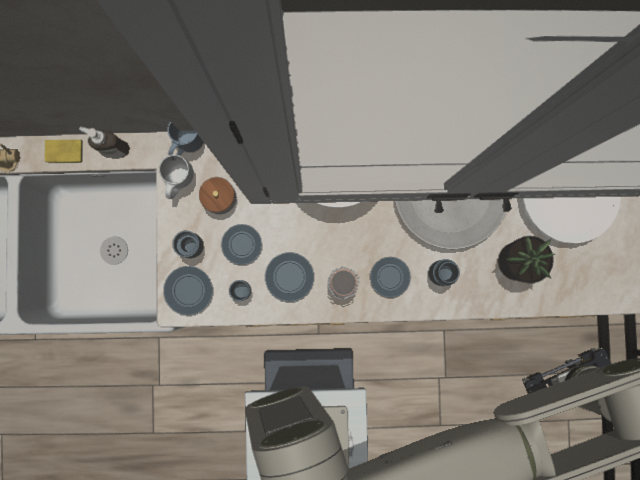

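View pics/side0.png

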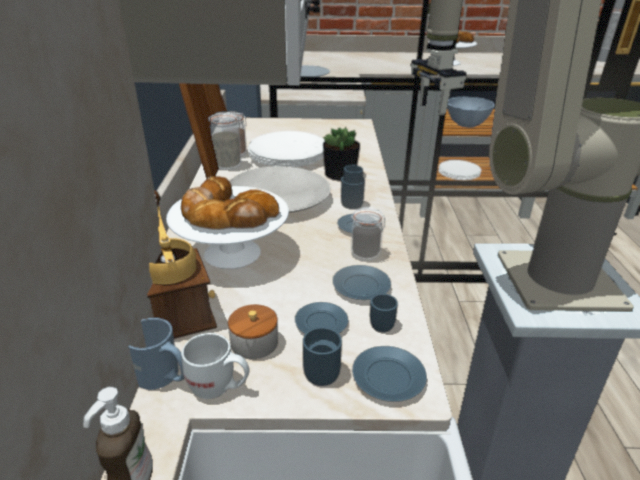

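```bash
cat > h.py <<'E'
from plant import robot
import cv2,numpy as np
def ray(c,px):
    m=robot.camera_model(c);R=np.array(m["R"]);t=np.array(m["t"])
    K=np.array([[m["fx"],0,m["cx"]],[0,m["fy"],m["cy"]],[0,0,1.]])
    p=cv2.undistortPoints(np.array(px,float).reshape(-1,1,2),K,np.array(m["dist"],float))[:,0]
    d=np.c_[p,np.ones(len(p))]@R
    return -R.T@t,d
def at_z(c,px,z):
    o,d=ray(c,px); return o+d*((z-o[2])/d[:,2])[:,None]
def proj(c,X):
    m=robot.camera_model(c);R=np.array(m["R"])
    K=np.array([[m["fx"],0,m["cx"]],[0,m["fy"],m["cy"]],[0,0,1.]])
    return cv2.projectPoints(np.array(X,float).reshape(-1,1,3),cv2.Rodrigues(R)[0],np.array(m["t"],float),K,np.array(m["dist"],float))[0][:,0]
E
python3 - <<'E'
from h import *
for n in("small_cup_1","large_cup_1","small_saucer_1","large_saucer_1","bean_jar","sugar_pot"):
  for c in("top","side"):
    for r in robot.outline_of(c,n):
        if r["conf"]<.2: continue
        M=r["pixels"];ys,xs=np.nonzero(M)
        print(n,c,round(r["conf"],2),np.round(r["pixel"]),M.sum(),"box",xs.min(),xs.max(),ys.min(),ys.max(),np.round(at_z(c,[r["pixel"]],0.01)[0],3))
E
```

```text
small_cup_1 top 0.76 [446. 271.] 434 box 435 460 262 282 [ 0.456 -0.382  0.01 ]
small_cup_1 top 0.73 [241. 291.] 373 box 229 251 280 300 [0.415 0.164 0.01 ]
small_cup_1 side 0.89 [352. 177.] 361 box 342 362 165 183 [ 0.442 -0.53   0.01 ]
small_cup_1 side 0.82 [382. 311.] 916 box 369 397 294 332 [0.414 0.134 0.01 ]
small_cup_1 side 0.66 [367. 235.] 1553 box 350 384 207 260 [ 0.422 -0.169  0.01 ]
large_cup_1 top 0.81 [188. 243.] 722 box 172 204 231 257 [0.546 0.3   0.01 ]
large_cup_1 top 0.65 [432. 276.] 173 box 429 451 262 285 [ 0.444 -0.344  0.01 ]
large_cup_1 side 0.95 [318. 357.] 2021 box 302 341 327 385 [0.544 0.267 0.01 ]
large_cup_1 side 0.74 [350. 194.] 645 box 339 365 178 209 [ 0.454 -0.409  0.01 ]
small_saucer_1 top 0.91 [243. 246.] 1274 box 223 261 224 264 [0.534 0.156 0.01 ]
small_saucer_1 top 0.79 [387. 279.] 1331 box 369 409 257 296 [ 0.439 -0.224  0.01 ]
small_saucer_1 top 0.66 [433. 274.] 226 box 428 451 259 285 [ 0.447 -0.347  0.01 ]
small_saucer_1 side 0.75 [345. 220.] 205 box 337 351 214 231 [ 0.475 -0.245  0.01 ]
large_saucer_1 top 0.98 [188. 291.] 1974 box 163 212 266 315 [0.419 0.302 0.01 ]
large_saucer_1 top 0.92 [288. 277.] 1833 box 265 313 252 300 [0.449 0.039 0.01 ]
large_saucer_1 top 0.54 [342. 282.] 698 box 328 356 268 299 [ 0.433 -0.105  0.01 ]
large_saucer_1 side 0.96 [358. 281.] 1606 box 332 391 265 299 [0.457 0.031 0.01 ]
large_saucer_1 side 0.92 [390. 374.] 3185 box 353 426 346 401 [0.419 0.307 0.01 ]
bean_jar top 0.84 [339. 284.] 726 box 328 356 267 297 [ 0.429 -0.097  0.01 ]
bean_jar side 0.69 [366. 234.] 1483 box 351 382 207 260 [ 0.425 -0.174  0.01 ]
sugar_pot top 0.58 [221. 194.] 1116 box 199 236 176 213 [0.675 0.213 0.01 ]
sugar_pot side 0.69 [367. 236.] 1649 box 349 384 207 261 [ 0.421 -0.166  0.01 ]
```

The top view shows the small saucers at about (242,245) and (390,277), and the large ones at (188,291) and (289,277). small_cup_2 is at (241,290), large_cup_2 at (188,245), the stack at (444,272), the jar at (342,284) and the pot at (217,195). The side view agrees. Next I'll fit the positions with model silhouettes.

```bash
cat >> h.py <<'E'
from scipy.optimize import minimize
P={"small_cup":[(0,.022),(.024,.027),(.06,.027)],"large_cup":[(0,.030),(.024,.034),(.08,.034)],
"small_saucer":[(0,.03),(.015,.054)],"large_saucer":[(0,.04),(.017,.065)],"bean_jar":[(0,.039),(.122,.039)],"sugar_pot":[(0,.046),(.05,.046)]}
P["stack"]=P["large_cup"]+[(.08,.027),(.112,.027)]
A=np.linspace(0,2*np.pi,48)
def sil(c,parts,x,y,z0,shape=(480,640),S=4):
    m=np.zeros((shape[0]*S,shape[1]*S),np.uint8)
    for (za,ra),(zb,rb) in zip(parts,parts[1:]):
        X=[(x+r*np.cos(a),y+r*np.sin(a),z+z0) for z,r in((za,ra),(zb,rb)) for a in A]
        p=(proj(c,X)+.5)*S
        cv2.fillConvexPoly(m,cv2.convexHull(np.round(p).astype(np.int32)),1)
    return m>0
def fit(masks,kind,xy,z0=0):
    big={c:np.kron(M,np.ones((4,4),bool)) for c,M in masks.items()}
    def f(v):
        e=0
        for c,M in big.items():
            s=sil(c,P[kind],v[0],v[1],z0); e+=1-(s&M).sum()/(s|M).sum()
        return e/len(big)
    r=minimize(f,xy,method="Nelder-Mead",options=dict(initial_simplex=np.array([xy,[xy[0]+.015,xy[1]],[xy[0],xy[1]+.015]]),xatol=3e-4,fatol=1e-4))
    return r.x,1-r.fun
def find(kind,xy,cams=("top","side"),names=None,z0=0,fresh=True):
    """fit each camera by itself and print"""
    out={}
    for c in cams:
        if fresh: robot.read_camera(c)
        M=np.zeros((480,640),bool); s=sil(c,P[kind],*xy,z0)[::4,::4]
        for n in names or [kind+"_1" if kind in("small_cup","large_cup","small_saucer","large_saucer") else kind]:
            for r in robot.outline_of(c,n):
                o=r["pixels"]
                if r["conf"]>.2 and (o&s).sum()>.4*o.sum(): M|=o
        if M.any():
            out[c]=M; v,i=fit({c:M},kind,xy,z0); print(kind,c,np.round(v,4),"iou",round(i,3))
    if len(out)>1:
        v,i=fit(out,kind,xy,z0); print(kind,"both",np.round(v,4),"iou",round(i,3))
E
python3 - <<'E'
from h import *
find("stack",(.445,-.37),names=["small_cup_1","large_cup_1"])
find("small_cup",(.405,.155),fresh=False)
find("large_cup",(.53,.28),fresh=False)
find("small_saucer",(.534,.156),fresh=False)
find("small_saucer",(.439,-.224),cams=["top"],fresh=False)
find("large_saucer",(.419,.302),fresh=False)
find("large_saucer",(.45,.036),fresh=False)
find("bean_jar",(.42,-.1),fresh=False)
find("sugar_pot",(.64,.21),fresh=False)
print(robot.read_state()["t"])
E
```

```text
stack top [ 0.4506 -0.3631] iou 0.95
stack side [ 0.4528 -0.3626] iou 0.951
stack both [ 0.4519 -0.3636] iou 0.939
small_cup top [0.419  0.1613] iou 0.939
small_cup side [0.4183 0.1651] iou 0.954
small_cup both [0.4182 0.1623] iou 0.923
large_cup top [0.5418 0.2937] iou 0.952
large_cup side [0.5399 0.2954] iou 0.966
large_cup both [0.5404 0.2945] iou 0.947
small_saucer top [0.5404 0.1594] iou 0.961
small_saucer side [0.5407 0.1632] iou 0.826
small_saucer both [0.5405 0.1601] iou 0.884
small_saucer top [ 0.4444 -0.2295] iou 0.965
large_saucer top [0.4216 0.3038] iou 0.975
large_saucer side [0.4213 0.306 ] iou 0.973
large_saucer both [0.4216 0.3052] iou 0.966
large_saucer top [0.4513 0.0362] iou 0.951
large_saucer side [0.4529 0.0406] iou 0.933
large_saucer both [0.4516 0.0383] iou 0.926
bean_jar top [ 0.4317 -0.1004] iou 0.933
bean_jar side [ 0.4313 -0.1066] iou 0.804
bean_jar both [ 0.432  -0.1004] iou 0.864
sugar_pot top [0.6699 0.2192] iou 0.95
sugar_pot side [0.6683 0.2123] iou 0.975
sugar_pot both [0.6691 0.2168] iou 0.923
1.75
```

{"api": "carry_out", "payload": {"rows": [[0.295, -0.101, 0.018, 0, 0, -69.4], [0.295, -0.101, 0.018, 0, 0, -69.4], [0.295, -0.101, 0.018, 0, 0, -69.4], [0.295, -0.101, 0.018, 0, 0, -69.4], [0.295, -0.101, 0.018, 0, 0, -69.4], [0.295, -0.101, 0.018, 0, 0, -69.4], [0.295, -0.101, 0.018, 0, 0, -69.4], [0.295, -0.101, 0.018, 0, 0, -69.4], [0.295, -0.101, 0.018, 0, 0, -69.4], [0.295, -0.101, 0.018, 0, 0, -69.4]], "jaw": 0, "force": 15}}

```text
t: 3.0
tool_pos: [0.4513, -0.3639, 0.2007]
orientation: [2.224, 2.219, 0.0]
force: [0.8, 0.2, -0.4]
opening: 0.093
gripper_force: 0.0
```

{"api": "carry_out", "payload": {"rows": [[0, 0, 0.04, 0, 0, 0], [0, 0, 0.08, 0, 0, 0], [0, 0, 0.105, 0, 0, 0], [0, 0, 0.115, 0, 0, 0], [0, 0, 0.115, 0, 0, 0]]}}

```text
t: 3.62
tool_pos: [0.4512, -0.3636, 0.0855]
orientation: [-2.222, -2.219, -0.0]
force: [0.1, -0.4, 0.4]
opening: 0.0927
gripper_force: 0.0
```

{"api": "carry_out", "payload": {"rows": [[0, 0, 0, 0, 0, 0], [0, 0, 0, 0, 0, 0], [0, 0, 0, 0, 0, 0], [0, 0, 0, 0, 0, 0], [0, 0, 0, 0, 0, 0], [0, 0, 0, 0, 0, 0]], "jaw": 255, "force": 15}}

```text
t: 4.38
tool_pos: [0.4514, -0.3637, 0.0858]
orientation: [2.222, 2.22, -0.0]
force: [-1.7, 0.5, 2.0]
opening: 0.0536
gripper_force: 15.0
```

{"api": "carry_out", "payload": {"rows": [[0, 0, -0.01, 0, 0, 0], [0, 0, -0.03, 0, 0, 0], [0, 0, -0.055, 0, 0, 0], [0, 0, -0.08, 0, 0, 0], [0, 0, -0.1, 0, 0, 0], [0, 0, -0.1, 0, 0, 0], [0, 0, -0.1, 0, 0, 0]]}}

```text
t: 5.25
tool_pos: [0.4512, -0.3634, 0.1849]
orientation: [-2.222, -2.22, 0.0]
force: [-0.7, -0.0, -2.2]
opening: 0.0538
gripper_force: 15.0
```

Run:
```python
from h import *
for c in ("top","side"):
    im=robot.read_camera(c); u,v=(444,265) if c=="top" else (355,180)
    cv2.imwrite(f"pics/{c}1.png",cv2.resize(im[v-60:v+60,u-80:u+80,::-1],None,fx=4,fy=4))
find("large_cup",(.452,-.363),fresh=False)
find("small_cup",(.452,-.363),fresh=False,z0=.152)
print(robot.read_state()["force"],robot.read_state()["opening"])
```

```text
large_cup top [ 0.4577 -0.353 ] iou 0.478
large_cup side [ 0.4528 -0.3594] iou 0.96
large_cup both [ 0.4527 -0.3594] iou 0.718
small_cup side [ 0.4534 -0.3497] iou 0.861
[-0.10242335 -0.56032729 -1.29026224] 0.05400536345587327
```

View pics/side1.png

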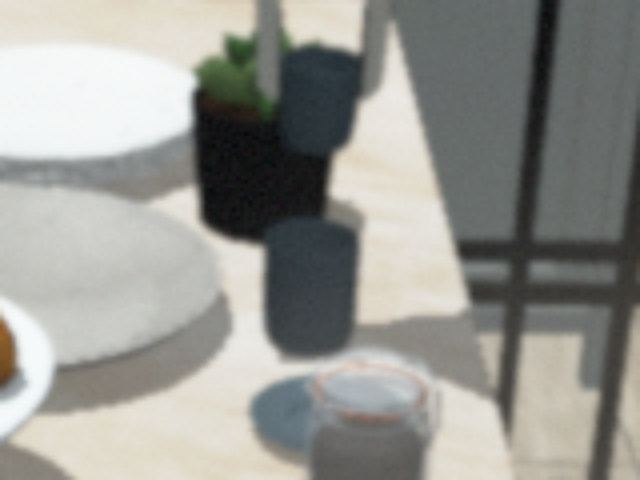

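Small cup is out and hanging upright, with the large one standing below it at crop (310,285).

{"api": "carry_out", "payload": {"rows": [[0.04, -0.003, 0, 0, 0, 0], [0.09, -0.0065, 0, 0, 0, 0], [0.125, -0.0065, 0, 0, 0, 0], [0.134, -0.0065, 0, 0, 0, 0], [0.134, -0.0065, 0.04, 0, 0, 0], [0.134, -0.0065, 0.09, 0, 0, 0], [0.134, -0.0065, 0.125, 0, 0, 0], [0.134, -0.0065, 0.135, 0, 0, 0], [0.134, -0.0065, 0.135, 0, 0, 0], [0.134, -0.0065, 0.135, 0, 0, 0]]}}

```text
t: 6.8
tool_pos: [0.4464, -0.2307, 0.0526]
orientation: [2.22, 2.218, 0.001]
force: [0.4, -0.6, -1.6]
opening: 0.0541
gripper_force: 15.0
```

Run:
```python
from h import *
im=robot.read_camera("side"); u,v=(355,215)
cv2.imwrite("pics/side2.png",cv2.resize(im[v-45:v+45,u-60:u+60,::-1],None,fx=5,fy=5))
```

```text
(no output)
```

View pics/side2.png

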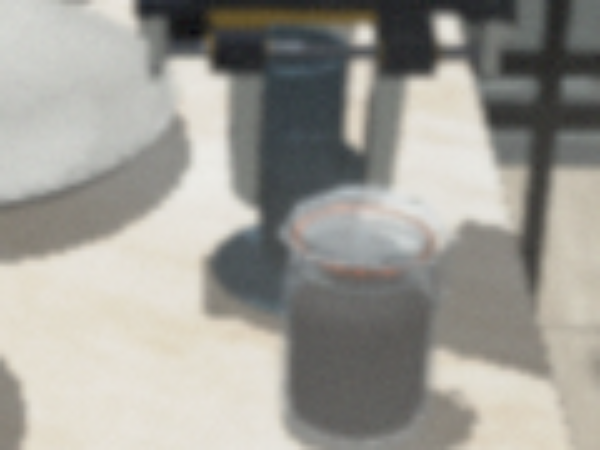

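The jar hides the well in this view, but the cup hangs over the saucer clear of the jar. Lowering it.

{"api": "carry_out", "payload": {"rows": [[0, -0.001, 0.004, 0, 0, 0], [0, -0.001, 0.008, 0, 0, 0], [0, -0.001, 0.01, 0, 0, 0], [0, -0.001, 0.0115, 0, 0, 0], [0, -0.001, 0.0125, 0, 0, 0], [0, -0.001, 0.0125, 0, 0, 0]]}}

```text
t: 7.6
tool_pos: [0.444, -0.2297, 0.0388]
orientation: [-2.222, -2.22, 0.0]
force: [-4.1, 1.1, 6.7]
opening: 0.054
gripper_force: 15.0
```

{"api": "carry_out", "payload": {"rows": [[0, 0, 0, 0, 0, 0], [0, 0, 0, 0, 0, 0], [0, 0, 0, 0, 0, 0], [0, 0, 0, 0, 0, 0], [0, 0, 0, 0, 0, 0]], "jaw": 0}}

```text
t: 8.22
tool_pos: [0.4441, -0.2296, 0.0381]
orientation: [-2.222, -2.221, 0.0]
force: [-0.4, -0.7, -0.0]
opening: 0.0926
gripper_force: 0.0
```

{"api": "carry_out", "payload": {"rows": [[0, 0, -0.03, 0, 0, 0], [0, 0, -0.08, 0, 0, 0], [0, 0, -0.12, 0, 0, 0], [-0.06, 0.003, -0.12, 0, 0, 0], [-0.11, 0.006, -0.12, 0, 0, 0], [-0.133, 0.007, -0.12, 0, 0, 0], [-0.133, 0.007, -0.12, 0, 0, 0], [-0.133, 0.007, -0.12, 0, 0, 0], [-0.133, 0.007, -0.12, 0, 0, 0]]}}

```text
t: 9.35
tool_pos: [0.4511, -0.3615, 0.1581]
orientation: [-2.221, -2.222, -0.0]
force: [1.1, -0.5, -0.0]
opening: 0.0928
gripper_force: 0.0
```

Run:
```python
from h import *
im=robot.read_camera("top"); u,v=(410,270)
cv2.imwrite("pics/top3.png",cv2.resize(im[v-45:v+45,u-60:u+60,::-1],None,fx=5,fy=5))
find("small_cup",(.444,-.229),fresh=True,z0=.005)
find("large_cup",(.452,-.363),cams=["side"],fresh=False)
```

```text
small_cup top [ 0.4448 -0.2287] iou 0.947
small_cup side [ 0.4509 -0.241 ] iou 0.361
small_cup both [ 0.4456 -0.2288] iou 0.643
large_cup side [ 0.4522 -0.3628] iou 0.857
```

View pics/top3.png

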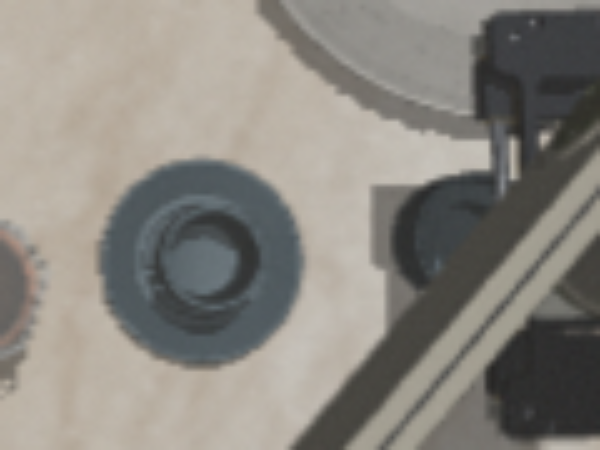

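Small cup 1 is seated in the middle of its saucer (crop 207,258). Next is large cup 1.

{"api": "carry_out", "payload": {"rows": [[-0.001, 0, 0.04, 0, 0, 0], [-0.001, 0, 0.08, 0, 0, 0], [-0.001, 0, 0.108, 0, 0, 0], [-0.001, 0, 0.118, 0, 0, 0], [-0.001, 0, 0.118, 0, 0, 0]]}}

```text
t: 10.28
tool_pos: [0.4508, -0.3635, 0.04]
orientation: [-2.222, -2.22, 0.0]
force: [-0.5, 0.9, 0.4]
opening: 0.0931
gripper_force: 0.0
```

{"api": "carry_out", "payload": {"rows": [[0, 0, 0, 0, 0, 0], [0, 0, 0, 0, 0, 0], [0, 0, 0, 0, 0, 0], [0, 0, 0, 0, 0, 0], [0, 0, 0, 0, 0, 0]], "jaw": 255, "force": 20}}

```text
t: 10.9
tool_pos: [0.4511, -0.3641, 0.0411]
orientation: [2.222, 2.22, -0.001]
force: [-2.7, 1.2, 6.5]
opening: 0.0682
gripper_force: 20.0
```

{"api": "carry_out", "payload": {"rows": [[0, 0, -0.01, 0, 0, 0], [0, 0, -0.04, 0, 0, 0], [0, 0, -0.08, 0, 0, 0], [0, 0, -0.12, 0, 0, 0], [0, 0, -0.15, 0, 0, 0], [0, 0, -0.16, 0, 0, 0], [0, 0, -0.16, 0, 0, 0]]}}

```text
t: 11.78
tool_pos: [0.451, -0.3636, 0.2001]
orientation: [2.222, 2.22, 0.0]
force: [0.7, 0.1, -3.0]
opening: 0.0685
gripper_force: 20.0
```

{"api": "carry_out", "payload": {"rows": [[0.02, -0.03, 0, 0, 0, 0], [0.06, -0.05, 0, 0, 0, 0], [0.11, -0.05, 0, 0, 0, 0], [0.17, -0.05, 0, 0, 0, 0], [0.23, -0.05, 0, 0, 0, 0], [0.29, -0.05, 0, 0, 0, 0], [0.35, -0.05, 0, 0, 0, 0], [0.39, -0.03, 0, 0, 0, 0], [0.4, 0, 0.02, 0, 0, 0], [0.4, 0, 0.06, 0, 0, 0], [0.4, 0, 0.06, 0, 0, 0], [0.4, 0, 0.06, 0, 0, 0]]}}

```text
t: 13.28
tool_pos: [0.4508, 0.0362, 0.1402]
orientation: [-2.222, -2.22, 0.001]
force: [0.1, -0.6, -1.8]
opening: 0.068
gripper_force: 20.0
```

Run:
```python
from h import *
im=robot.read_camera("side"); u,v=(365,250)
cv2.imwrite("pics/side4.png",cv2.resize(im[v-60:v+60,u-80:u+80,::-1],None,fx=4,fy=4))
z=robot.read_state()["tool_pos"][2]-.0405
find("large_cup",(.4515,.037),z0=z,cams=["side"],fresh=False)
find("large_saucer",(.4515,.037),cams=["side"],fresh=False)
```

```text
large_saucer side [0.4523 0.0399] iou 0.952
```

View pics/side4.png

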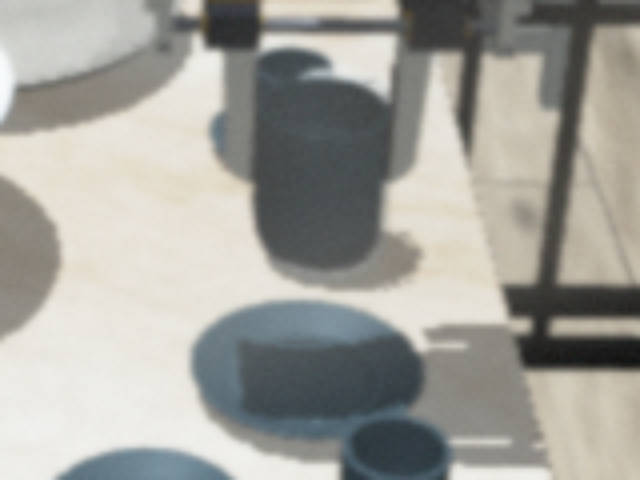

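The large cup hangs upright above the large saucer (crop 308,365). Lowering it.

{"api": "carry_out", "payload": {"rows": [[0.001, 0.001, 0.03, 0, 0, 0], [0.001, 0.001, 0.06, 0, 0, 0], [0.001, 0.001, 0.08, 0, 0, 0], [0.001, 0.001, 0.088, 0, 0, 0], [0.001, 0.001, 0.092, 0, 0, 0], [0.001, 0.001, 0.094, 0, 0, 0], [0.001, 0.001, 0.0955, 0, 0, 0], [0.001, 0.001, 0.0955, 0, 0, 0]]}}

```text
t: 14.42
tool_pos: [0.4532, 0.0375, 0.0461]
orientation: [2.221, 2.22, 0.002]
force: [-2.1, 1.4, 5.6]
opening: 0.0686
gripper_force: 20.0
```

{"api": "carry_out", "payload": {"rows": [[0, 0, 0, 0, 0, 0], [0, 0, 0, 0, 0, 0], [0, 0, 0, 0, 0, 0], [0, 0, 0, 0, 0, 0], [0, 0, 0, 0, 0, 0]], "jaw": 0}}

```text
t: 15.05
tool_pos: [0.4522, 0.0373, 0.0446]
orientation: [-2.222, -2.221, 0.0]
force: [0.1, -1.0, -0.5]
opening: 0.0932
gripper_force: 0.0
```

{"api": "carry_out", "payload": {"rows": [[0, 0, -0.03, 0, 0, 0], [0, 0, -0.08, 0, 0, 0], [0, 0, -0.1, 0, 0, 0], [0.05, -0.015, -0.1, 0, 0, 0], [0.1, -0.034, -0.1, 0, 0, 0], [0.1245, -0.034, -0.1, 0, 0, 0], [0.1245, -0.034, -0.1, 0, 0, 0], [0.1245, -0.034, -0.1, 0, 0, 0]]}}

```text
t: 16.05
tool_pos: [0.4184, 0.1613, 0.1445]
orientation: [2.222, 2.221, -0.001]
force: [0.1, 0.3, -0.6]
opening: 0.0929
gripper_force: 0.0
```

Run:
```python
from h import *
im=robot.read_camera("side"); u,v=(365,280)
cv2.imwrite("pics/side5.png",cv2.resize(im[v-60:v+60,u-80:u+80,::-1],None,fx=4,fy=4))
find("large_cup",(.4515,.037),z0=.005,cams=["side"],fresh=False)
find("small_cup",(.4185,.162),cams=["side"],fresh=False)
```

```text
large_cup side [0.4555 0.0395] iou 0.814
small_cup side [0.4176 0.1632] iou 0.909
```

View pics/side5.png

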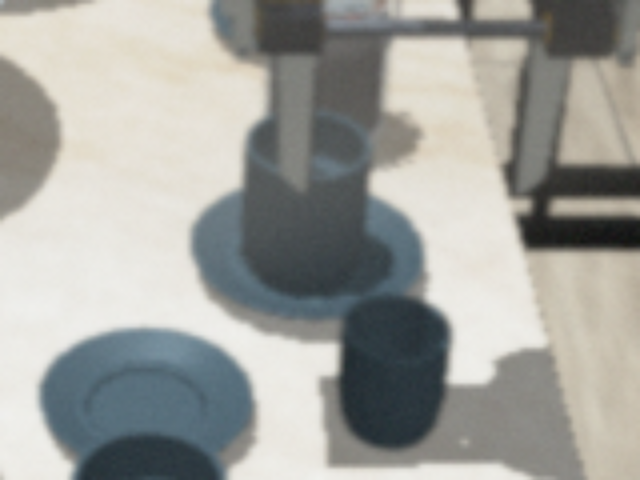

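Large cup 1 is seated (crop 305,205). Small cup 2 is under the gripper at crop (395,370).

{"api": "carry_out", "payload": {"rows": [[0, 0, 0.04, 0, 0, 0], [0, 0, 0.08, 0, 0, 0], [0, 0, 0.1, 0, 0, 0], [0, 0, 0.111, 0, 0, 0], [0, 0, 0.111, 0, 0, 0]]}}

```text
t: 16.82
tool_pos: [0.4181, 0.1614, 0.0333]
orientation: [-2.223, -2.219, 0.001]
force: [-0.1, 0.6, 0.8]
opening: 0.0929
gripper_force: 0.0
```

{"api": "carry_out", "payload": {"rows": [[0, 0, 0, 0, 0, 0], [0, 0, 0, 0, 0, 0], [0, 0, 0, 0, 0, 0], [0, 0, 0, 0, 0, 0], [0, 0, 0, 0, 0, 0], [0, 0, 0, 0, 0, 0]], "jaw": 255, "force": 15}}

```text
t: 17.58
tool_pos: [0.4183, 0.1619, 0.0338]
orientation: [-2.222, -2.221, 0.0]
force: [-1.5, -0.4, 3.4]
opening: 0.0526
gripper_force: 14.9
```

{"api": "carry_out", "payload": {"rows": [[0, 0, -0.01, 0, 0, 0], [0, 0, -0.03, 0, 0, 0], [0, 0, -0.04, 0, 0, 0], [0, 0, -0.04, 0, 0, 0], [0, 0, -0.04, 0, 0, 0]]}}

```text
t: 18.2
tool_pos: [0.418, 0.1618, 0.0731]
orientation: [-2.222, -2.22, 0.001]
force: [0.4, -0.4, -1.6]
opening: 0.0529
gripper_force: 14.9
```

{"api": "carry_out", "payload": {"rows": [[0, 0.03, 0, 0, 0, 0], [-0.001, 0.07, 0, 0, 0, 0], [-0.002, 0.11, 0, 0, 0, 0], [-0.002, 0.122, 0, 0, 0, 0], [-0.002, 0.122, 0, 0, 0, 0], [-0.002, 0.122, 0, 0, 0, 0]]}}

```text
t: 18.95
tool_pos: [0.5389, 0.1599, 0.073]
orientation: [-2.221, -2.22, 0.002]
force: [0.3, -0.4, -1.9]
opening: 0.0527
gripper_force: 14.9
```

Run:
```python
from h import *
im=robot.read_camera("side"); u,v=(330,315)
cv2.imwrite("pics/side6.png",cv2.resize(im[v-60:v+60,u-80:u+80,::-1],None,fx=4,fy=4))
find("small_cup",(.5405,.160),z0=.039,cams=["side"],fresh=False)
find("small_saucer",(.5405,.160),cams=["side"],fresh=False)
```

```text
small_cup side [0.5402 0.1624] iou 0.924
small_saucer side [0.5405 0.1621] iou 0.641
```

View pics/side6.png

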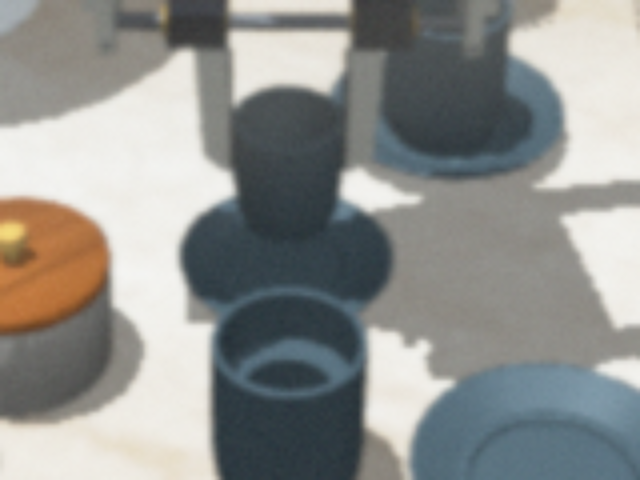

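Cup hangs centred over the small saucer (crop 287,250). Lowering it.

{"api": "carry_out", "payload": {"rows": [[0, 0, 0.015, 0, 0, 0], [0, 0, 0.026, 0, 0, 0], [0, 0, 0.031, 0, 0, 0], [0, 0, 0.033, 0, 0, 0], [0, 0, 0.035, 0, 0, 0], [0, 0, 0.035, 0, 0, 0]]}}

```text
t: 19.85
tool_pos: [0.5407, 0.1599, 0.039]
orientation: [2.222, 2.22, 0.001]
force: [-0.9, -0.1, 0.1]
opening: 0.0527
gripper_force: 14.9
```

{"api": "carry_out", "payload": {"rows": [[0, 0, 0, 0, 0, 0], [0, 0, 0, 0, 0, 0], [0, 0, 0, 0, 0, 0], [0, 0, 0, 0, 0, 0], [0, 0, 0, 0, 0, 0]], "jaw": 0}}

```text
t: 20.48
tool_pos: [0.5403, 0.1598, 0.0386]
orientation: [-2.222, -2.221, -0.0]
force: [0.7, -0.6, 0.5]
opening: 0.0925
gripper_force: 0.0
```

{"api": "carry_out", "payload": {"rows": [[0, 0, -0.02, 0, 0, 0], [0, 0, -0.06, 0, 0, 0], [0, 0, -0.085, 0, 0, 0], [0.05, 0, -0.09, 0, 0, 0], [0.1, 0, -0.09, 0, 0, 0], [0.1345, 0, -0.09, 0, 0, 0], [0.1345, 0, -0.09, 0, 0, 0], [0.1345, 0, -0.09, 0, 0, 0]]}}

```text
t: 21.48
tool_pos: [0.5407, 0.294, 0.1295]
orientation: [2.221, 2.221, 0.001]
force: [-0.0, -0.3, -0.3]
opening: 0.093
gripper_force: 0.0
```

Run:
```python
from h import *
im=robot.read_camera("side"); u,v=(330,335)
cv2.imwrite("pics/side7.png",cv2.resize(im[v-60:v+60,u-80:u+80,::-1],None,fx=4,fy=4))
find("small_cup",(.5405,.160),z0=.005,cams=["side"],fresh=False)
find("large_cup",(.5405,.2945),cams=["side"],fresh=False)
```

```text
small_cup side [0.5419 0.163 ] iou 0.918
large_cup side [0.54   0.2938] iou 0.94
```

View pics/side7.png

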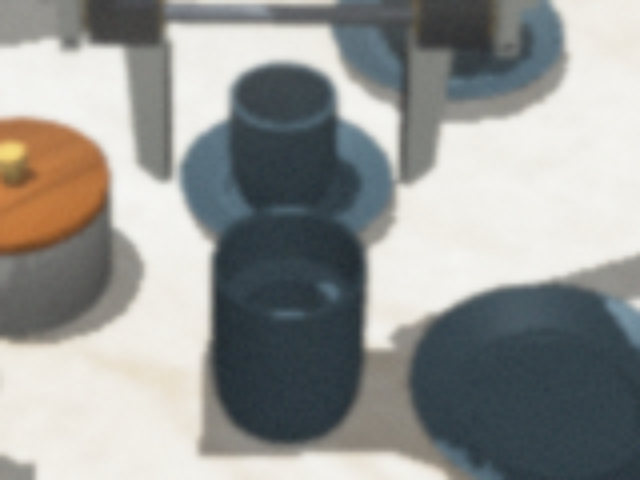

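Small cup 2 stands on its saucer (crop 285,140). The gripper is over the last large cup (crop 290,325).

{"api": "carry_out", "payload": {"rows": [[0, 0, 0.03, 0, 0, 0], [0, 0, 0.065, 0, 0, 0], [0, 0, 0.083, 0, 0, 0], [0, 0, 0.088, 0, 0, 0], [0, 0, 0.088, 0, 0, 0]]}}

```text
t: 22.25
tool_pos: [0.541, 0.2943, 0.0414]
orientation: [2.222, 2.22, 0.001]
force: [-0.0, 0.3, -0.1]
opening: 0.0933
gripper_force: 0.0
```

{"api": "carry_out", "payload": {"rows": [[0, 0, 0, 0, 0, 0], [0, 0, 0, 0, 0, 0], [0, 0, 0, 0, 0, 0], [0, 0, 0, 0, 0, 0], [0, 0, 0, 0, 0, 0]], "jaw": 255, "force": 20}}

```text
t: 22.88
tool_pos: [0.5403, 0.2945, 0.0413]
orientation: [-2.222, -2.221, 0.0]
force: [-3.6, -0.8, 5.3]
opening: 0.0678
gripper_force: 20.0
```

{"api": "carry_out", "payload": {"rows": [[0, 0, -0.01, 0, 0, 0], [0, 0, -0.03, 0, 0, 0], [0, 0, -0.045, 0, 0, 0], [0, 0, -0.05, 0, 0, 0], [0, 0, -0.05, 0, 0, 0]]}}

```text
t: 23.5
tool_pos: [0.5409, 0.2945, 0.0914]
orientation: [2.222, 2.22, 0.002]
force: [0.5, 0.0, -3.5]
opening: 0.068
gripper_force: 20.0
```

{"api": "carry_out", "payload": {"rows": [[0.003, -0.03, 0, 0, 0, 0], [0.008, -0.07, 0, 0, 0, 0], [0.01, -0.11, 0, 0, 0, 0], [0.01, -0.119, 0, 0, 0, 0], [0.01, -0.119, 0, 0, 0, 0], [0.01, -0.119, 0.015, 0, 0, 0], [0.01, -0.119, 0.03, 0, 0, 0], [0.01, -0.119, 0.03, 0, 0, 0]]}}

```text
t: 24.5
tool_pos: [0.4202, 0.3032, 0.0579]
orientation: [-2.222, -2.219, 0.007]
force: [-0.7, 0.8, -2.9]
opening: 0.0685
gripper_force: 20.0
```

Run:
```python
from h import *
im=robot.read_camera("side"); u,v=(370,355)
cv2.imwrite("pics/side8.png",cv2.resize(im[v-60:v+60,u-80:u+80,::-1],None,fx=4,fy=4))
find("large_cup",(.4216,.3045),z0=.02,cams=["side"],fresh=False)
```

```text
large_cup side [0.4213 0.3074] iou 0.946
```

View pics/side8.png

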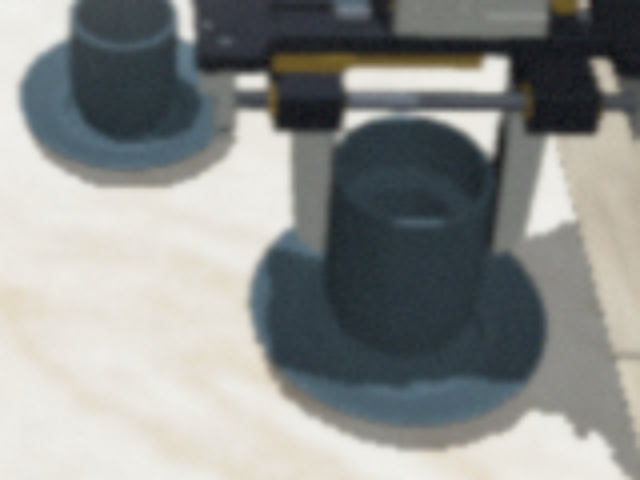

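Cup is over the saucer's middle (crop 408,300). Lowering the last 15 mm.

{"api": "carry_out", "payload": {"rows": [[0, 0, 0.006, 0, 0, 0], [0, 0, 0.01, 0, 0, 0], [0, 0, 0.013, 0, 0, 0], [0, 0, 0.0145, 0, 0, 0], [0, 0, 0.0155, 0, 0, 0], [0, 0, 0.0155, 0, 0, 0]]}}

```text
t: 25.35
tool_pos: [0.4214, 0.3044, 0.0463]
orientation: [-2.222, -2.221, 0.001]
force: [-7.0, -2.8, 8.6]
opening: 0.0681
gripper_force: 20.0
```

{"api": "carry_out", "payload": {"rows": [[0, 0, 0, 0, 0, 0], [0, 0, 0, 0, 0, 0], [0, 0, 0, 0, 0, 0], [0, 0, 0, 0, 0, 0], [0, 0, 0, 0, 0, 0]], "jaw": 0}}

```text
t: 25.98
tool_pos: [0.4215, 0.3044, 0.0451]
orientation: [-2.222, -2.221, 0.0]
force: [-0.7, -0.1, 0.4]
opening: 0.0932
gripper_force: 0.0
```

{"api": "carry_out", "payload": {"rows": [[0, 0, -0.02, 0, 0, 0], [0, 0, -0.06, 0, 0, 0], [0, 0, -0.11, 0, 0, 0], [0, 0, -0.15, 0, 0, 0], [0, -0.04, -0.16, 0, 0, 0], [0.05, -0.06, -0.16, 0, 0, 0], [0.1, -0.06, -0.16, 0, 0, 0], [0.15, -0.06, -0.16, 0, 0, 0], [0.15, -0.06, -0.16, 0, 0, 0], [0.15, -0.06, -0.16, 0, 0, 0]]}}

```text
t: 27.22
tool_pos: [0.3614, 0.454, 0.2048]
orientation: [2.221, 2.221, -0.002]
force: [-1.1, -0.3, -0.2]
opening: 0.0931
gripper_force: 0.0
```

Run:
```python
from h import *
for c in("top","side"): cv2.imwrite(f"pics/{c}9.png",robot.read_camera(c)[...,::-1])
find("small_cup",(.444,-.229),fresh=False,z0=.005,cams=["top"])
find("small_saucer",(.444,-.229),fresh=False,cams=["top"])
find("small_cup",(.5405,.160),z0=.005,fresh=False)
find("large_cup",(.4525,.038),z0=.005,fresh=False)
find("large_cup",(.4216,.305),z0=.005,fresh=False)
find("bean_jar",(.432,-.1),fresh=False); find("sugar_pot",(.669,.217),fresh=False)
```

```text
small_cup top [ 0.4451 -0.229 ] iou 0.947
small_saucer top [ 0.4434 -0.2294] iou 0.716
small_cup top [0.5429 0.1594] iou 0.939
small_cup side [0.5426 0.1635] iou 0.952
small_cup both [0.5429 0.1603] iou 0.92
large_cup top [0.4552 0.0374] iou 0.946
large_cup side [0.4549 0.0404] iou 0.937
large_cup both [0.4552 0.0375] iou 0.937
large_cup top [0.4218 0.3043] iou 0.953
large_cup side [0.4222 0.3067] iou 0.943
large_cup both [0.4217 0.3044] iou 0.946
bean_jar top [ 0.4315 -0.0998] iou 0.938
bean_jar side [ 0.4286 -0.1226] iou 0.679
bean_jar both [ 0.4316 -0.0998] iou 0.801
sugar_pot top [0.6704 0.2189] iou 0.963
sugar_pot side [0.6686 0.2126] iou 0.957
sugar_pot both [0.6689 0.2175] iou 0.935
```

View pics/top9.png

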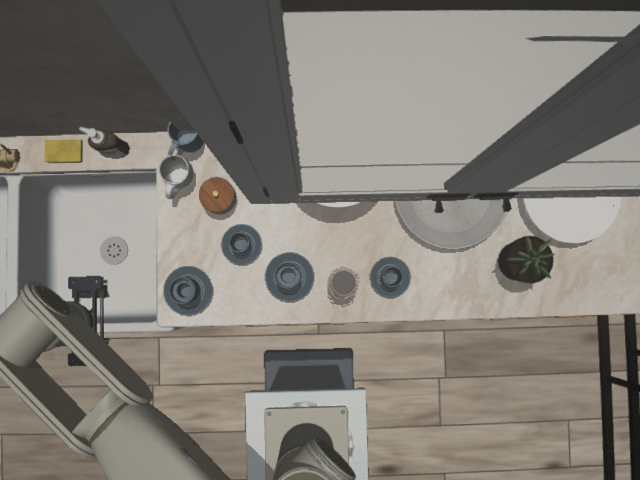

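View pics/side9.png

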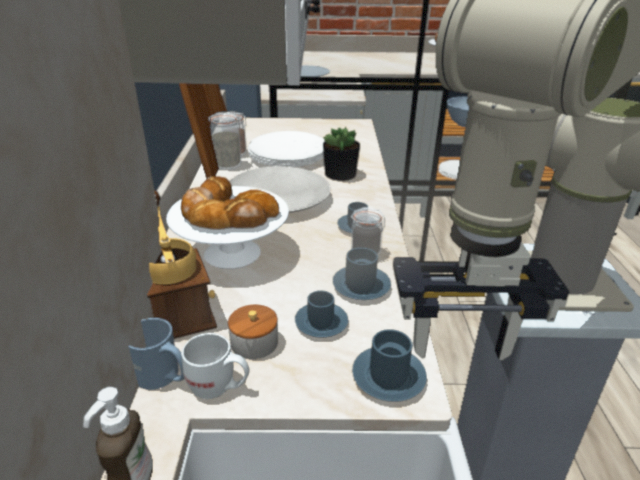

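All four cups stand upright in their wells: top view (391,275), (289,277), (241,243) and (187,291). Each is within about 4 mm of its saucer's centre, inside the 7 mm play. The jar and pot haven't moved and the arm is clear.

```bash
python3 -c "
from plant import robot
print(robot.close_job())"
```

```text
the job is handed in; nothing more can be done
None
```

The job is handed in at about 28 s: both small cups stand upright on the small saucers and both large cups on the large ones, and the jar and sugar pot are where they were.

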